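# Check the furnace is cool, free the safety catch and hold the furnace open

## Robot

A 6-joint arm with a two-finger parallel gripper is mounted at the origin on the work surface. World frame = base frame: x ahead of the robot, y to its left, z up, the work surface at z = 0. Lengths are in mm, angles in rad, forces in N, time in s.
With the tool pointing down it reaches from about 350 to 975 mm from the base axis. Payload 7.1 kg.
Tool frame: the origin (TCP) lies midway between the tips of the shut fingers; the grasp point (between the pads) lies 19 mm behind it; z points along the fingers, y is the line along which they close (so a half turn about z gives the same grasp; the last joint's range is limited). The gripper opens to 88 mm and grips with 3 to 60 N. Pads are 20 mm wide; open, the fingers measure 115 mm over their backs; the gripper's body (75 mm by 178 mm) begins 61 mm behind the grasp point.
Start: joints at [-1.244, 0.423, 1.63, -0, 1.089, -0.019], TCP at [211.86, -587.98, 222.675] pointing down, gripper open.
Joint ranges: [-3, 3], [-0.9, 2.11], [0.09, 2.58], [-1.31, 4.45], [0.11, 2.69], [-2.54, 2.54]. Speed limits (rad/s): [2.39, 2.39, 3.01, 3.14, 3.14, 3.14].

## Interface

Orientations are given as a rotation vector (axis times angle).
In Python, from workcell import ctrl gives the robot as it stands. The module is installed in compiled form; this text tells all that it offers.
- The arm moves only by the tool servo_tool, never from a script. Its argument "increments" is a list of rows, each a list of 7 numbers: the shift along the world's x, y, z in cm, then the turn, a rotation vector about the world's x, y, z in degrees, then the opening, from -1 (shut) to 1 (fully open). A call has 1 to 20 rows; each row is the pose to reach, as a shift and turn from the pose commanded when the call began; what a row does not reach only later rows make up. A row lasts 1/12 s, in which the tool goes at most 41.7 mm and 7.16 degrees, less where a joint would pass 70% of its speed; a pose out of reach is approached as far as the arm can. A call with a gripper value outside its range is refused whole. The fingers move at their own pace and stop on an object; the grip force is fixed at half the most. Time passes only in rows, so rows that repeat a pose let the fingers close. It gives the time, the measured TCP pose, the force, the opening and the grip force at its end, in the units of the state.
- ctrl.get_obs(): the state, without advancing time (a new reading comes with each control period).
- ctrl.get_image(name): name is "scene" or "top" or "wrist"; returns a dict with "image" (400x640x3 uint8, red, green, blue), "fx", "fy", "cx", "cy" (pixels), "k1" (the pictures are not rectified: a ray, as slopes to the right and down, at radius r is drawn at 1 + k1 r^2 times it, then the intrinsics apply), "extrinsics" (4x4, takes a point from camera to world coordinates); the wrist camera has in their place "tool_from_camera" (4x4, takes a point from camera to tool coordinates, whose origin is the TCP and whose axes are the flange's). Camera axes: x right, y up, looking along -z (the intrinsics and any distortion apply to the point x, -y, -z); pixel columns grow to the right and rows downward; lengths in mm; the calibration is good to about 2 mm. A picture is of the moment at which its call begins: read the wrist's pose just before it. There is no depth.
- ctrl.close_job(): hands the job in; it is judged then, once.
The state is a dict: "t": time; "qpos": joint angles; "qvel": joint speeds; "joint_torque": joint torques, N m; "ee_pos": TCP position; "orientation": TCP orientation; "ft_force": force on the tool from outside, world axes, zero at the start; "moment": the same for the moment, N m; "width": finger opening in mm; "grasp_force": force on a finger pad.
Only numpy, scipy, OpenCV 4.12 (cv2) and the standard library are available. Lean on these libraries where they do the work, as an engineer would, in place of code of your own. Each camera call takes 0.05 s, during which the arm holds its last target. There are 200 camera calls.

## Task

Take the yellow infrared thermometer out of its blue cup and hold it steady for two seconds with its lens pointing straight down about 5 cm above the black spot in the middle of the furnace lid, then stand it back in its cup and let go. Then flip the red safety catch all the way over, away from the lever, and pull the black lever bar fully towards the furnace's vented front so that the lid slides open. Finish while still holding the lever there with the gripper, since it springs back, and leave the other things on the bench where they are.

Things in the scene. Friction and masses are not known exactly. Their poses are not given: they have to be found in the camera images.
- furnace: white furnace module fixed to the bench, 260 x 300 x 110 mm (x, y, z); origin at the centre of its underside, x points to its rear (its vented front faces -x), y to its left, z up. Its flat top is 110 mm up. Stands left or right of the middle, turned up to 0.25 rad; the thermometer cup is on the other side
- lid_spot (a point): centre of the black spot (24 mm across) on top of the round aluminium furnace lid (86 mm across, 12 mm thick), about 127 mm above the bench. The lid slides to the furnace's rear by up to 70 mm as the lever is pulled (linked)
- lever_angle (a joint): angle of the lever, rad: 0 at rest (leaning 0.4 rad to the furnace's rear), 0.8 at its stop (leaning 0.4 rad to the furnace's front). A spring pulls it back to 0: at the bar about 3 N at rest, 9 N at the stop. The closed catch blocks it after about 0.1 rad
- lever_pivot (a point): point on the lever's hinge axis, which runs along the furnace's y; 125 mm above the bench. The lever's arm (12 mm round) stands in the plane through this point; the bar lies 85 mm from the axis
- lever_grip (a point): the place to grip on the black lever bar (14 mm round, 84 mm long, along the furnace's y, blue band near its free end): on the bar's centre line, 42 mm to the furnace's left of the arm, clear all round, about 203 mm above the bench at rest and never more than 210; carry things over it or round it
- lever: the whole lever, arm and bar; origin at the pivot point; at rest its axes are those of the furnace and it turns with the lever
- catch (a joint): angle of the red safety catch, rad: 0 closed (its crossbar lies level across the front of the lever's arm, 180 mm above the bench), 1.2 fully flipped over (the crossbar then stands up on out of the lever's way, its end 230 mm above the bench). Stays where it is left; starts at 0 to 0.12. About 1 N at the tab moves it
- catch_hinge (a point): point on the catch's hinge axis, which runs along the furnace's x, 150 mm above the bench, level with the middle of the tab along x
- catch_tab (a point): centre of the round top edge (12 mm thick, 32 mm long along the furnace's x) of the red catch's upright tab, 50 mm from the hinge axis. At 0 the tab leans 0.6 rad to the furnace's left (towards the lever, top about 191 mm above the bench); push it to the furnace's right until it leans 0.6 rad the other way
- thermometer: infrared thermometer standing lens down in its cup: black round nose 30 mm across and 50 mm long, above it a yellow body 34 x 28 mm (x, y) from 49 to 134 mm; 0.11 to 0.22 kg; origin at the centre of the lens face (its underside), z up along it. Grip the yellow body about 95 mm above the lens
- lens (a point): centre of the thermometer's lens face, its lowest point; it looks along the thermometer's -z
- holder_floor (a point): centre of the floor inside the blue thermometer cup (42 mm inside, 52 mm outside, 40 mm deep), 11 mm above the bench; the rim is 51 mm above the bench. Cup fixed to a grey base 100 x 80 x 6 mm
- dish: small steel dish, 44 mm across, 12 mm high, standing on the furnace's front edge; leave alone; origin under its centre
- jar: amber jar with blue cap, 44 mm across, 60 mm high, near the cup; leave alone; origin under its centre
- beaker: white beaker, 56 mm across, 70 mm high, near the cup; leave alone; origin under its centre
- tweezers: steel tweezers lying near the cup, 110 mm long, 5 mm high; leave alone; origin under the middle

How it is judged (in metres and radians):
On the way, in this order (a step that is already met when the one before it is completed fails the run):
1. the thermometer is held steady, pointing straight down, its lens 15 to 100 mm above the black spot and within 20 mm of it sideways (horizontal distance between lens and lid_spot below 0.02 m and z of lens in the frame of lid_spot between 0.015 and 0.1 m and angle between thermometer's own z axis and vertical below 0.2 rad and linear speed of thermometer below 0.03 m/s and contact force between the fingers and thermometer above 0.5 N), for 1 s.
2. the thermometer stands in its cup again, let go (horizontal distance between lens and holder_floor below 0.013 m and z of lens in the frame of holder_floor below 0.012 m and angle between thermometer's own z axis and vertical below 0.4 rad and contact force between the fingers and thermometer below 0.05 N), for 0.2 s.
3. the safety catch is flipped over (more than 1.0 rad) while the lever is still at rest (value of joint catch above 1 rad and value of joint lever_angle below 0.2 rad), for 0.1 s.
4. the lever is pulled to its stop (more than 0.68 rad) (value of joint lever_angle above 0.68 rad), for 0.2 s.
At the end, for the whole second after the job is handed in: the gripper holds the lever bar (more than 1 N between fingers and bar) with the lever beyond 0.68 of its 0.8 rad, the catch is flipped beyond 1.0 of its 1.2 rad, and the thermometer stands in its cup, let go (lens within 13 mm of the cup's centre and 12 mm of its floor, tilted less than 0.4 rad) (all of step 2 and value of joint lever_angle above 0.68 rad and contact force between the fingers and lever above 1 N and value of joint catch above 1 rad); the arm keeps its last pose, push and grip.
It fails at once if a bystander is moved more than 40 mm or knocked over (distance of any of dish, jar, beaker, tweezers from where it was at the start of the episode above 0.04 m or angle between any of dish, jar, beaker, tweezers's own z axis and vertical above 0.7 rad).
It also fails if it takes over 72 s, if anything falls off the work surface, if the arm or the gripper's body presses on something with over 40 N, if the wrist force passes 120 N, or if a joint passes its speed limit or range.

## Working session

There is one attempt and no reset: what is moved stays moved. The work goes in short steps, Python scripts to look and compute and a tool call to move; the robot and the scene stay as the last step left them, time stands still between calls to the robot, and variables do not carry over. Pictures are saved under pics/ and viewed, at most 11 in all, crops included, and the job is handed in when it is done.

Besides the shell and the picture viewer there is one more tool, called after ">>>" by a JSON object that holds its "api" and its "payload". servo_tool: Moves the arm, as the interface text tells. Its arguments: {"type":"object","properties":{"increments":{"type":"array","items":{"type":"array","items":{"type":"number"}}}},"required":["increments"]}

```bash
mkdir -p pics; cat > h.py <<'E'
import numpy as np,cv2
from workcell import ctrl
from scipy.spatial.transform import Rotation as R
def cam(n):
    o=ctrl.get_obs(); d=ctrl.get_image(n)
    if n=="wrist":
        T=np.eye(4);T[:3,:3]=R.from_rotvec(o["orientation"]).as_matrix();T[:3,3]=o["ee_pos"]
        d["extrinsics"]=T@np.array(d["tool_from_camera"])
    d["extrinsics"]=np.array(d["extrinsics"]);return d
def ray(d,u,v):
    K=np.array([[d["fx"],0,d["cx"]],[0,d["fy"],d["cy"]],[0,0,1.]])
    p=cv2.undistortPoints(np.array([[[u,v]]],float),K,np.array([d["k1"],0,0,0,0.]))[0,0]
    E=d["extrinsics"];w=E[:3,:3]@np.array([p[0],-p[1],-1]);return E[:3,3],w/np.linalg.norm(w)
def onz(d,u,v,z):
    c,w=ray(d,u,v);return c+w*(z-c[2])/w[2]
def tri(a,b):
    (c1,w1),(c2,w2)=a,b
    s=np.linalg.lstsq(np.stack([w1,-w2],1),c2-c1,rcond=None)[0]
    p,q=c1+s[0]*w1,c2+s[1]*w2;return (p+q)/2,np.linalg.norm(p-q)
def save(d,n): cv2.imwrite("pics/"+n,d["image"][:,:,::-1])
E
python3 - <<'E'
from h import *
for n in("scene","top"):
    d=cam(n);save(d,n+"0.png");np.save(n+"0.npy",d,allow_pickle=True)
    print(n,d["fx"],d["cx"],d["cy"],d["k1"],d["extrinsics"].round(2).tolist())
o=ctrl.get_obs();print(o["ee_pos"],o["orientation"],o["width"])
E
```

```text
scene 399.37310128571636 315.47004260713396 204.36050616383093 -0.0007660061344565821 [[-0.69, -0.47, 0.56, 1032.3], [0.73, -0.43, 0.53, 439.47], [-0.01, 0.77, 0.64, 723.37], [0.0, 0.0, 0.0, 1.0]]
top 499.2492511797004 317.3540377701547 203.42732534737308 0.047124501622085105 [[-0.01, 0.99, -0.1, 446.86], [-1.0, -0.01, 0.01, -5.9], [0.01, 0.1, 0.99, 1223.38], [0.0, 0.0, 0.0, 1.0]]
[ 211.70770032 -587.5110005   221.983972  ] [-3.09339419e+00 -5.40215235e-01  3.21176706e-04] 88.05101848889981
```

View pics/scene0.png

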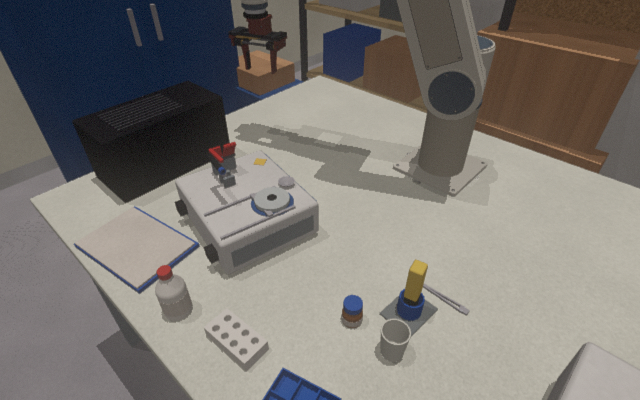

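View pics/top0.png

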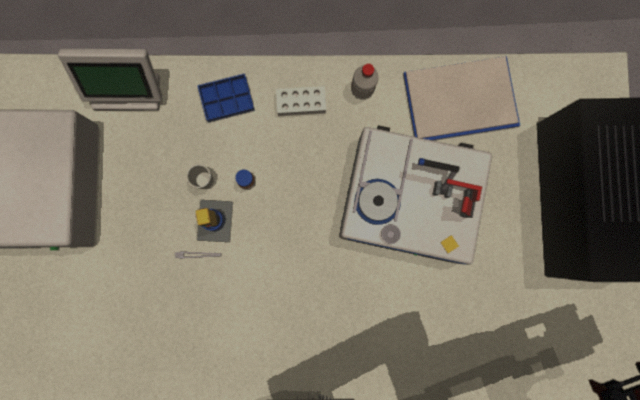

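The scene view shows the furnace on the robot's right (pixels 180–315, 150–265) and the cup with the thermometer at (410,300). In the top view the spot is at (378,200), the lever bar runs (420,162)–(458,170), the catch is at (467,195), the thermometer top at (207,216), and the dish at (390,233).

```bash
python3 - <<'E'
from h import *
t=np.load("top0.npy",allow_pickle=True).item();s=np.load("scene0.npy",allow_pickle=True).item()
a=cv2.resize(t["image"][120:270,335:505],None,fx=4,fy=4,interpolation=2)[:,:,::-1]
b=cv2.resize(s["image"][135:235,170:320],None,fx=4,fy=4,interpolation=2)[:,:,::-1]
cv2.imwrite("pics/ctop.png",a);cv2.imwrite("pics/cscene.png",b)
def blobs(d,name,lo,hi,n=3,amin=8):
    h=cv2.cvtColor(d["image"],cv2.COLOR_RGB2HSV);m=cv2.inRange(h,lo,hi)
    k,l,st,c=cv2.connectedComponentsWithStats(m)
    for i in sorted(range(1,k),key=lambda i:-st[i,4])[:n]: print(name,c[i].round(1),st[i])
for nm,d in(("t",t),("s",s)):
    blobs(d,nm+" yel",(20,150,80),(32,255,255),2); blobs(d,nm+" blue",(105,130,40),(125,255,255),6)
    blobs(d,nm+" red",(0,150,70),(6,255,255),4)
P=[onz(t,u,v,110) for u,v in((370,129),(491,153),(472,263),(342,238))]
print(np.round(P,1)); print("spot",onz(t,378,200,127))
E
```

```text
t yel [202.9 216.3] [196 209  15  16 185]
t yel [449.3 243.9] [442 236  16  16 143]
t blue [226.   97.7] [ 199   77   53   43 1417]
t blue [243.6 177.7] [237 171  15  15 175]
t blue [473.7 131.2] [429 124  90  15 157]
t blue [421.4 161.1] [420 159   4   5  19]
t blue [215.  227.2] [210 223  11   7  19]
t blue [410.9 111.4] [410 104   3  16  17]
t red [466.4 186.5] [447 179  34  21 168]
t red [466.4 205.3] [462 197  10  18 125]
t red [367.8  69.7] [362  64  12  12 107]
s yel [256.8 161.2] [256 159   3   5   6]
s yel [423.8 269.6] [423 268   3   4   5]
s blue [107.4  49.8] [    0     0   233   143 20409]
s blue [298.9 390.6] [267 376  74  24 821]
s blue [355.3  33.8] [324  24  56  24 541]
s blue [352.7 302.9] [344 296  18  15 214]
s blue [415.2 305.1] [404 299  20  11  50]
s blue [272.4 398.2] [269 396   9   4  21]
s red [215.5 152.7] [209 146  14  16  94]
s red [163.4 270.1] [157 266  14   9  94]
s red [228.2 144.6] [223 143  12   5  33]
s red [219.7 150. ] [219 149   2   3   3]
[[ 731.2 -142.1  110. ]
 [ 673.8 -414.7  110. ]
 [ 427.  -362.1  110. ]
 [ 483.9  -75.3  110. ]]
spot [ 566.66151235 -154.92619227  127.        ]
```

View pics/ctop.png

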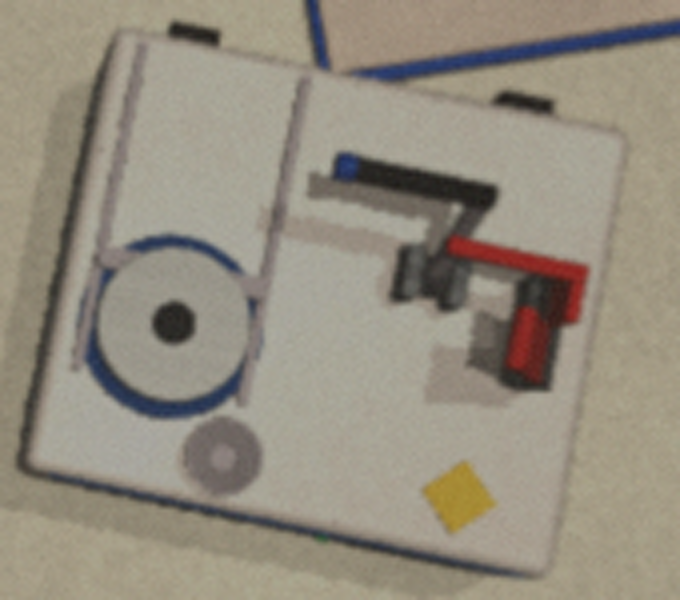

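View pics/cscene.png

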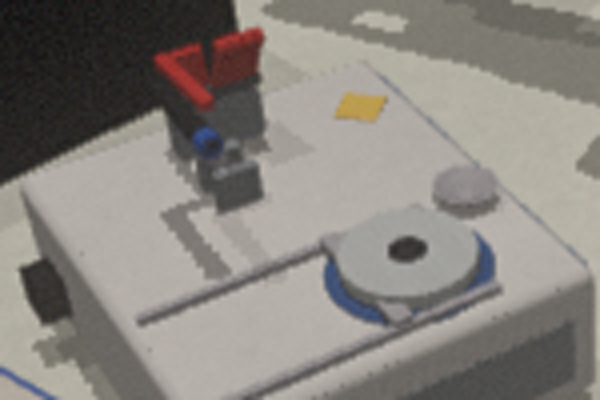

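Crops: the lid spot in ctop is at (173,322), the bar runs from (337,163) to (495,195), the catch tab is at (528,340), and the crossbar runs (450,245)–(585,268). The lid rails point up in the image, so the rear is world +x with a small negative yaw.

```bash
python3 - <<'E'
from h import *
t=np.load("top0.npy",allow_pickle=True).item();s=np.load("scene0.npy",allow_pickle=True).item()
c=lambda u,v,z:onz(t,335+u/4-.4,120+v/4-.4,z).round(1)
print("spot",c(173,322,127)); a,b=c(337,163,203),c(495,195,203);print("bar",a,b,(a+b)/2,np.linalg.norm(a-b),np.arctan2(-(a-b)[0],(a-b)[1]))
r=c(305,80,112)-c(245,400,112);print("rail yaw",np.arctan2(r[1],r[0]))
print("tab",c(528,310,191),c(528,340,191)); print("xbar",c(450,243,186),c(585,268,186))
print("dish",c(222,457,122))
# tri spot & thermo top
print("spot tri",tri(ray(t,335+173/4-.4,120+322/4-.4),ray(s,170+406/4-.4,135+249/4-.4)))
print("bluetip tri",tri(ray(t,421,161.5),ray(s,170+207/4,135+142/4)))
print("thermtop", onz(t,202.9,214.5,145).round(1)); print("base corners",[onz(t,u,v,6).round(0)[:2] for u,v in((198,200),(233,201),(231,242),(197,240))])
print("jar",onz(t,243.6,177.7,60).round(1),"beaker",onz(t,201,172,70).round(1),"twz",onz(t,177,255,3).round(1),onz(t,221,255,3).round(1))
d=cam("wrist");print(np.array(d["tool_from_camera"]).round(2),d["fx"],d["cx"],d["cy"],d["k1"]);print(d["extrinsics"].round(2))
E
```

```text
spot [ 566.4 -154.6  127. ]
bar [ 640.5 -230.9  203. ] [ 623.2 -312.   203. ] [ 631.85 -271.45  203.  ] 82.92466460589392 -0.21016686166099094
rail yaw -0.20732970778665288
tab [ 564.6 -330.6  191. ] [ 548.9 -330.   191. ]
xbar [ 600.8 -292.7  186. ] [ 587.1 -362.7  186. ]
dish [ 491.9 -180.8  122. ]
spot tri (array([ 565.72375426, -153.80835455,  128.48984665]), np.float64(1.5811671103987905))
bluetip tri (array([ 636.92694349, -234.19109681,  203.8229764 ]), np.float64(2.63805727573861))
thermtop [535.6 226.3 145. ]
base corners [array([583., 269.]), array([580., 184.]), array([480., 188.]), array([485., 269.])]
jar [628.6 151.1  60. ] beaker [640.9 248.4  70. ] twz [449.7 317.2   3. ] [448.6 211.7   3. ]
[[  -0.      0.96    0.29   77.95]
 [   1.      0.      0.      0.94]
 [   0.      0.29   -0.96 -162.08]
 [   0.      0.      0.      1.  ]] 316.6181442817875 320.53869642688574 198.26257325226666 0.005809995194512918
[[ 3.4000e-01  9.0000e-01  2.7000e-01  2.8544e+02]
 [-9.4000e-01  3.2000e-01  9.0000e-02 -5.6219e+02]
 [-0.0000e+00 -2.9000e-01  9.6000e-01  3.8407e+02]
 [ 0.0000e+00  0.0000e+00  0.0000e+00  1.0000e+00]]
```

>>> {"api": "servo_tool", "payload": {"increments": [[1,2,5,0,0,0,1],[16,40,8,0,0,-10,1],[16,40,8,0,0,-10,1],[16,40,8,0,0,-10,1],[16,40,8,0,0,-10,1],[16,40,8,0,0,-10,1],[16,40,8,0,0,-10,1],[16,40,8,0,0,-10,1],[16,40,8,0,0,-10,1],[16,40,8,0,0,-10,1],[16,40,8,0,0,-10,1],[16,40,8,0,0,-10,1],[32.1,81.4,7.8,0,0,-19.8,1],[32.1,81.4,7.8,0,0,-19.8,1],[32.1,81.4,7.8,0,0,-19.8,1],[32.1,81.4,7.8,0,0,-19.8,1],[32.1,81.4,7.8,0,0,-19.8,1],[32.1,81.4,7.8,0,0,-19.8,1],[32.1,81.4,7.8,0,0,-19.8,1],[32.1,81.4,7.8,0,0,-19.8,1]]}}

```text
t: 1.82
ee_pos: [490.3, 117.2, 301.1]
orientation: [3.141, 0.001, -0.0]
ft_force: [-0.1, -0.9, -0.1]
width: 87.7
grasp_force: 0.0
```

>>> {"api": "servo_tool", "payload": {"increments": [[4.3,11,0,0,0,0,1],[4.3,11,0,0,0,0,1],[4.3,11,0,0,0,0,1],[4.3,11,0,0,0,0,1],[4.3,11,0,0,0,0,1],[4.3,11,0,0,0,0,1]]}}

```text
t: 2.32
ee_pos: [532.5, 224.7, 300.5]
orientation: [3.141, 0.001, -0.002]
ft_force: [0.2, 0.1, -0.1]
width: 87.8
grasp_force: 0.0
```

```bash
python3 - <<'E'
from h import *
o=ctrl.get_obs();print(o["ee_pos"].round(1),o["orientation"].round(3),o["qpos"].round(2))
d=cam("wrist");save(d,"w1.png")
h=cv2.cvtColor(d["image"],cv2.COLOR_RGB2HSV)
for nm,lo,hi in(("yel",(18,120,60),(34,255,255)),("blue",(105,120,30),(125,255,255))):
    m=cv2.inRange(h,lo,hi)
    cs=sorted(cv2.findContours(m,0,2)[0],key=cv2.contourArea)[-3:]
    for c in cs: print(nm,cv2.contourArea(c),cv2.minAreaRect(c))
np.save("w1.npy",d,allow_pickle=True)
E
```

```text
[532.5 224.7 300.5] [ 3.141e+00  1.000e-03 -2.000e-03] [ 0.38  0.27  1.66 -0.    1.21  1.95]
yel 83.5 ((514.8770141601562, 336.05072021484375), (6.781307697296143, 37.98612976074219), 1.5481576919555664)
yel 147.5 ((127.90385437011719, 324.98077392578125), (8.040761947631836, 45.89117431640625), 11.309932708740234)
yel 1019.5 ((315.12158203125, 178.229736328125), (42.5793342590332, 27.12583351135254), 80.53767395019531)
blue 307.5 ((626.8763427734375, 172.77685546875), (42.349029541015625, 16.933700561523438), 71.02959442138672)
blue 419.5 ((317.2204895019531, 161.0960693359375), (38.12922668457031, 34.09823989868164), 7.594643592834473)
blue 839.5 ((378.7500305175781, 88.74999237060547), (31.819805145263672, 33.941123962402344), 45.0)
```

View pics/w1.png

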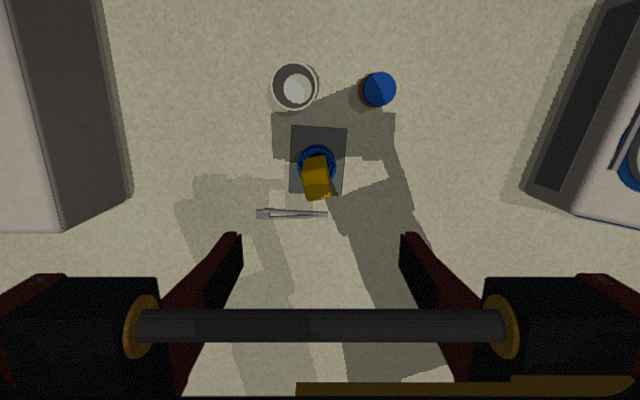

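The wrist view shows the cup rim at (317,163), the thermometer's top face at about (318,187) turned roughly 10° in the image, the jar at (379,89), the beaker at (295,87), and the tweezers at (290,213).

```bash
python3 - <<'E'
from h import *
d=np.load("w1.npy",allow_pickle=True).item();im=d["image"]
h=cv2.cvtColor(im,cv2.COLOR_RGB2HSV)
m=cv2.inRange(h,(16,100,40),(36,255,255))[140:220,290:350];V=h[140:220,290:350,2]
print(np.percentile(V[m>0],[5,25,50,75,95]))
for r in range(14,64,4): print(140+r,[int(V[r,c]) if m[r,c] else 0 for c in range(8,48,2)])
th=cv2.threshold(V[m>0].reshape(-1,1),0,255,cv2.THRESH_OTSU)[0]
mm=((m>0)&(V>th)).astype(np.uint8);c=max(cv2.findContours(mm,0,2)[0],key=cv2.contourArea)
rc=cv2.minAreaRect(c);print(th,rc)
q=np.array([onz(d,u+290,v+140,145) for u,v in cv2.boxPoints(rc)]);print(q.round(1),q.mean(0));print(np.linalg.norm(np.roll(q,1,0)-q,axis=1))
# base rectangle
print("base",[onz(d,*p,6).round(1)[:2] for p in((292,126),(347,129),(341,196),(289,192))])
# cup rim (blue)
b=cv2.inRange(h,(100,80,15),(130,255,255))[130:200,290:350];ys,xs=np.nonzero(b);print("cup",xs.min()+290,xs.max()+290,ys.min()+130,onz(d,(xs.min()+xs.max())/2+290,163,51),"back",onz(d,317,ys.min()+130,51),onz(d,xs.min()+290,163,51),onz(d,xs.max()+290,163,51))
E
```

```text
[ 66.  72.  83. 103. 110.]
154 [0, 0, 0, 0, 0, 0, 0, 0, 0, 0, 0, 0, 0, 0, 0, 0, 0, 0, 0, 0]
158 [0, 0, 0, 0, 0, 58, 68, 70, 73, 67, 67, 71, 70, 73, 0, 0, 0, 0, 0, 0]
162 [0, 0, 0, 67, 69, 69, 71, 69, 68, 66, 73, 71, 66, 72, 62, 0, 0, 0, 0, 0]
166 [0, 0, 0, 71, 66, 69, 68, 70, 73, 70, 70, 70, 72, 73, 69, 0, 0, 0, 0, 0]
170 [0, 0, 70, 76, 76, 84, 89, 96, 98, 101, 101, 103, 104, 102, 86, 0, 0, 0, 0, 0]
174 [0, 0, 94, 105, 102, 108, 109, 107, 111, 106, 109, 112, 110, 107, 98, 73, 0, 0, 0, 0]
178 [0, 0, 90, 104, 105, 106, 107, 104, 103, 107, 103, 110, 109, 107, 103, 75, 0, 0, 0, 0]
182 [0, 0, 70, 98, 104, 106, 104, 105, 106, 105, 108, 104, 111, 109, 107, 90, 53, 0, 0, 0]
186 [0, 0, 0, 74, 83, 82, 80, 82, 79, 84, 82, 83, 85, 83, 85, 81, 60, 0, 0, 0]
190 [0, 0, 0, 69, 82, 81, 86, 86, 83, 86, 81, 84, 83, 83, 80, 78, 70, 0, 0, 0]
194 [0, 0, 0, 0, 74, 83, 86, 83, 82, 79, 85, 81, 83, 100, 103, 148, 130, 0, 0, 0]
198 [0, 0, 0, 0, 83, 79, 84, 82, 78, 76, 78, 81, 125, 135, 96, 0, 0, 0, 0, 0]
202 [0, 0, 0, 0, 0, 0, 0, 0, 0, 0, 0, 0, 0, 0, 0, 0, 0, 0, 0, 0]
91.0 ((24.608108520507812, 37.148643493652344), (15.946702003479004, 24.49544906616211), 80.53767395019531)
[[544.7 243.4 145. ]
 [548.8 218.8 145. ]
 [532.4 216.  145. ]
 [528.1 241.  145. ]] [538.50072594 229.82320069 145.        ]
[16.76049241 24.99467883 16.69447474 25.36390245]
base [array([580.6, 263.8]), array([576.4, 186.2]), array([477.8, 192.9]), array([484.1, 270.8])]
cup 297 335 144 [536.11786618 229.61511089  51.        ] back [560.87926183 228.21862875  51.        ] [536.12345066 254.55784345  51.        ] [536.11032479 204.66949043  51.        ]
```

>>> {"api": "servo_tool", "payload": {"increments": [[0,0.4,-3,0,0,9.5,1],[0,0.4,-6,0,0,9.5,1],[0,0.4,-9,0,0,9.5,1],[0,0.4,-12,0,0,9.5,1],[0,0.4,-15,0,0,9.5,1],[0,0.4,-17,0,0,9.5,1],[0,0.4,-19,0,0,9.5,1],[0,0.4,-20.5,0,0,9.5,1],[0,0.4,-21.4,0,0,9.5,1],[0,0.4,-21.4,0,0,9.5,1],[0,0.4,-21.4,0,0,9.5,1]]}}

```text
t: 3.28
ee_pos: [533.0, 228.6, 87.5]
orientation: [3.131, 0.259, -0.0]
ft_force: [-0.1, -0.6, 0.7]
width: 87.7
grasp_force: 0.0
```

>>> {"api": "servo_tool", "payload": {"increments": [[0,0,0,0,0,0,0],[0,0,0,0,0,0,-0.2],[0,0,0,0,0,0,-0.5],[0,0,0,0,0,0,-0.8],[0,0,0,0,0,0,-1],[0,0,0,0,0,0,-1],[0,0,0,0,0,0,-1],[0,0,0,0,0,0,-1],[0,0,0,0,0,0,-1],[0,0,0,0,0,0,-1],[0,0,0,0,0,0,-1],[0,0,0,0,0,0,-1]]}}

```text
t: 4.28
ee_pos: [532.9, 229.5, 87.2]
orientation: [-3.131, -0.261, 0.0]
ft_force: [0.0, 1.5, -0.2]
width: 28.0
grasp_force: 29.9
```

>>> {"api": "servo_tool", "payload": {"increments": [[0,0,1,0,0,0,-1],[0,0,2.5,0,0,0,-1],[0,0,4.5,0,0,0,-1],[0,0,7,0,0,0,-1],[0,0,10,0,0,0,-1],[0,0,13,0,0,0,-1],[0,0,16,0,0,0,-1],[0,0,18,0,0,0,-1],[0.1,-1,18.6,0,0,0,-1],[0.3,-3,18.6,0,0,0,-1],[0.5,-6,18.6,0,0,0,-1],[0.8,-9,18.6,0,0,0,-1],[1,-12,18.6,0,0,0,-1],[1.3,-15,18.6,0,0,0,-1],[1.6,-18,18.6,0,0,0,-1],[1.9,-21,18.6,0,0,0,-1],[2.2,-24,18.6,0,0,0,-1],[2.4,-27,18.6,0,0,0,-1],[2.7,-30,18.6,0,0,0,-1],[2.9,-32.5,18.6,0,0,0,-1]]}}

```text
t: 5.95
ee_pos: [560.8, -98.0, 272.2]
orientation: [-3.131, -0.259, 0.003]
ft_force: [0.5, -0.1, -1.8]
width: 27.9
grasp_force: 29.9
```

>>> {"api": "servo_tool", "payload": {"increments": [[0.2,-2,0,0,0,0,-1],[0.3,-4,-0.5,0,0,0,-1],[0.4,-5.2,-1.2,0,0,0,-1],[0.45,-5.9,-1.8,0,0,0,-1],[0.45,-5.9,-2,0,0,0,-1],[0.45,-5.9,-2,0,0,0,-1],[0.45,-5.9,-2,0,0,0,-1],[0.45,-5.9,-2,0,0,0,-1]]}}

```text
t: 6.62
ee_pos: [566.6, -153.6, 253.4]
orientation: [-3.13, -0.262, -0.0]
ft_force: [-1.0, 0.3, -1.1]
width: 27.8
grasp_force: 29.9
```

```bash
python3 - <<'E'
from h import *
o=ctrl.get_obs();print(o["ee_pos"].round(1),o["width"],o["grasp_force"])
t=cam("top");s=cam("scene")
a=cv2.resize(t["image"][110:270,330:510],None,fx=2,fy=2)
b=cv2.resize(s["image"][100:240,170:370],None,fx=3,fy=3)
im=np.zeros((600,800,3),np.uint8);im[:420,:600]=b
cv2.imwrite("pics/sp.png",b[:,:,::-1])
E
```

```text
[ 566.6 -153.6  253.4] 27.805733688474643 29.88336145877838
```

View pics/sp.png

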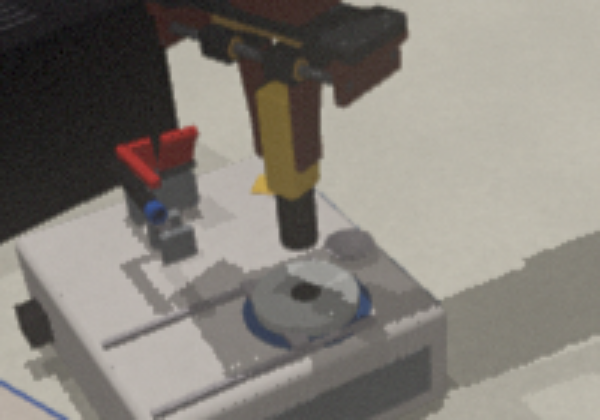

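The nose hangs upright above the spot (lens at about (297,241) in the crop, spot at (305,292)). Now I hold it there for over two seconds.

```bash
python3 - <<'E'
from h import *
s=np.load("scene0.npy",allow_pickle=True).item()
print(onz(s,170+297/3-.3,100+240/3-.3,177), onz(s,170+305/3-.3,100+292/3-.3,127))
E
```

```text
[ 564.44796806 -156.58837394  177.        ] [ 564.15807945 -153.59934146  127.        ]
```

>>> {"api": "servo_tool", "payload": {"increments": [[0,0,0,0,0,0,-1],[0,0,0,0,0,0,-1],[0,0,0,0,0,0,-1],[0,0,0,0,0,0,-1],[0,0,0,0,0,0,-1],[0,0,0,0,0,0,-1],[0,0,0,0,0,0,-1],[0,0,0,0,0,0,-1],[0,0,0,0,0,0,-1],[0,0,0,0,0,0,-1],[0,0,0,0,0,0,-1],[0,0,0,0,0,0,-1],[0,0,0,0,0,0,-1],[0,0,0,0,0,0,-1]]}}

```text
t: 7.88
ee_pos: [566.5, -154.5, 253.2]
orientation: [3.131, 0.26, -0.0]
ft_force: [-0.6, 0.2, -0.7]
width: 28.3
grasp_force: 29.9
```

>>> {"api": "servo_tool", "payload": {"increments": [[0,0,0,0,0,0,-1],[0,0,0,0,0,0,-1],[0,0,0,0,0,0,-1],[0,0,0,0,0,0,-1],[0,0,0,0,0,0,-1],[0,0,0,0,0,0,-1],[0,0,0,0,0,0,-1],[0,0,0,0,0,0,-1],[0,0,0,0,0,0,-1],[0,0,0,0,0,0,-1],[0,0,0,0,0,0,-1],[0,0,0,0,0,0,-1],[0,0,0,0,0,0,-1],[0,0,0,0,0,0,-1]]}}

```text
t: 9.05
ee_pos: [566.5, -154.5, 253.2]
orientation: [-3.131, -0.26, 0.0]
ft_force: [0.6, 0.4, -1.1]
width: 27.8
grasp_force: 29.9
```

>>> {"api": "servo_tool", "payload": {"increments": [[0,1,1,0,0,0,-1],[-0.3,3,2,0,0,0,-1],[-0.5,6,2,0,0,0,-1],[-0.8,9,2,0,0,0,-1],[-1,12,2,0,0,0,-1],[-1.3,15,2,0,0,0,-1],[-1.6,18,2,0,0,0,-1],[-1.9,21,2,0,0,0,-1],[-2.1,24,2,0,0,0,-1],[-2.4,27,2,0,0,0,-1],[-2.6,30,2,0,0,0,-1],[-2.9,33,1,0,0,0,-1],[-3.1,35.5,0,0,0,0,-1],[-3.25,37.3,-2,0,0,0,-1],[-3.35,38.4,-4,0,0,0,-1],[-3.35,38.4,-6,0,0,0,-1],[-3.35,38.4,-8,0,0,0,-1],[-3.35,38.4,-9.5,0,0,0,-1],[-3.35,38.4,-10.6,0,0,0,-1],[-3.35,38.4,-10.6,0,0,0,-1]]}}

```text
t: 10.72
ee_pos: [531.6, 229.4, 145.5]
orientation: [3.13, 0.261, -0.005]
ft_force: [-0.9, 0.1, -2.0]
width: 27.7
grasp_force: 29.9
```

```bash
python3 - <<'E'
from h import *
o=ctrl.get_obs();print(o["ee_pos"].round(2),o["qvel"].round(3),o["width"])
E
```

```text
[531.57 229.45 145.52] [-0.005 -0.031 -0.025 -0.002  0.036 -0.002] 27.663410574175543
```

>>> {"api": "servo_tool", "payload": {"increments": [[0,0,-0.7,0,0,0,-1],[0,0,-1.5,0,0,0,-1],[0,0,-2.3,0,0,0,-1],[0,0,-3.1,0,0,0,-1],[0,0,-3.9,0,0,0,-1],[0,0,-4.6,0,0,0,-1],[0,0,-5.2,0,0,0,-1],[0,0,-5.7,0,0,0,-1],[0,0,-5.8,0,0,0,-1],[0,0,-5.8,0,0,0,-1],[0,0,-5.8,0,0,0,-1]]}}

```text
t: 11.63
ee_pos: [533.1, 229.5, 89.3]
orientation: [-3.131, -0.26, -0.0]
ft_force: [-0.7, 0.5, -1.7]
width: 27.8
grasp_force: 29.9
```

>>> {"api": "servo_tool", "payload": {"increments": [[0,0,-0.1,0,0,0,-1],[0,0,-0.2,0,0,0,-1],[0,0,-0.2,0,0,0,-1],[0,0,-0.2,0,0,0,-0.2],[0,0,-0.2,0,0,0,0.2],[0,0,-0.2,0,0,0,0.6],[0,0,-0.2,0,0,0,1],[0,0,-0.2,0,0,0,1],[0,0,-0.2,0,0,0,1],[0,0,-0.2,0,0,0,1],[0,0,-0.2,0,0,0,1],[0,0,-0.2,0,0,0,1]]}}

```text
t: 12.63
ee_pos: [533.0, 229.4, 87.2]
orientation: [-3.131, -0.26, 0.0]
ft_force: [-0.4, -0.3, 0.6]
width: 84.3
grasp_force: 0.0
```

>>> {"api": "servo_tool", "payload": {"increments": [[0,0,2,0,0,0,1],[0,0,5,0,0,0,1],[0,0,9,0,0,0,1],[0,0,13,0,0,0,1],[0,0,17,0,0,0,1],[0,0,21,0,0,0,1],[0,0,21,0,0,0,1],[0,0,21,0,0,0,1]]}}

```text
t: 13.3
ee_pos: [534.2, 230.0, 300.1]
orientation: [-3.129, -0.26, -0.009]
ft_force: [-0.2, 1.0, -0.8]
width: 88.0
grasp_force: 0.0
```

```bash
python3 - <<'E'
from h import *
o=ctrl.get_obs();print(o["ee_pos"].round(1),o["orientation"].round(3),o["width"])
d=cam("wrist");save(d,"w2.png");s=cam("scene")
out=np.zeros((400,760,3),np.uint8);out[:,:360]=cv2.resize(d["image"][100:240,240:366],(360,400));out[:,400:760]=cv2.resize(s["image"][240:340,370:460],(360,400))
cv2.imwrite("pics/back.png",out[:,:,::-1])
E
```

```text
[534.2 230.  300.1] [-3.129 -0.26  -0.009] 87.95736537229823
```

View pics/back.png

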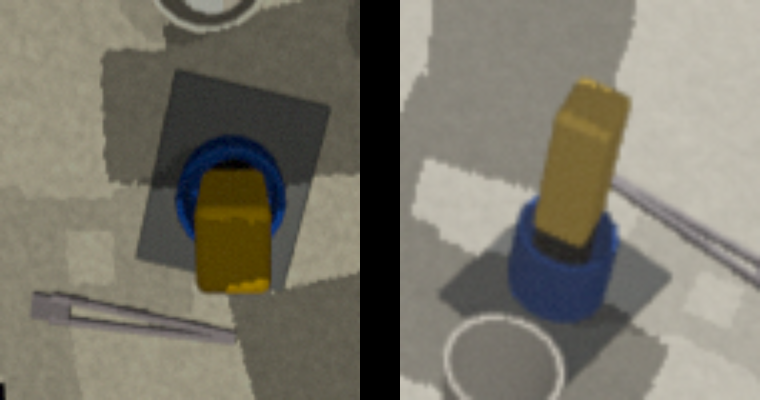

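The thermometer stands in the cup with its body upright, between the jar and the tweezers, which haven't moved. Next I go to the furnace and look at the lever and catch.

>>> {"api": "servo_tool", "payload": {"increments": [[0.5,-3,2,0,0,7,1],[1,-7,4,0,0,14,1],[1.3,-11,5,0,0,21,1],[1.5,-15,5,0,0,28,1],[1.7,-19,5,0,0,35,1],[1.9,-23,5,0,0,42,1],[2.1,-27,5,0,0,49,1],[2.3,-31,5,0,0,56,1],[2.4,-35,5,0,0,63,1],[2.5,-39,5,0,0,68.6,1],[2.6,-43,5,0,0,68.6,0.5],[2.6,-47,5,0,0,68.6,0],[2.6,-50,5,0,0,68.6,-0.5],[2.6,-52,5,0,0,68.6,-1],[2.6,-53,5,0,0,68.6,-1],[2.6,-53,5,0,0,68.6,-1],[2.6,-53,5,0,0,68.6,-1],[2.6,-53,5,0,0,68.6,-1],[2.6,-53,5,0,0,68.6,-1],[2.6,-53,5,0,0,68.6,-1]]}}

```text
t: 15.07
ee_pos: [559.3, -299.0, 347.4]
orientation: [2.438, 1.982, 0.0]
ft_force: [-0.9, 0.4, -0.5]
width: 24.8
grasp_force: 0.0
```

```bash
python3 - <<'E'
from h import *
o=ctrl.get_obs();print(o["ee_pos"].round(1),o["orientation"].round(3),o["width"],o["qpos"].round(2))
d=cam("wrist");np.save("w3.npy",d,allow_pickle=True);cv2.imwrite("pics/w3.png",cv2.resize(d["image"][:300],(800,375))[:,:,::-1])
E
```

```text
[ 559.3 -299.   347.4] [2.438 1.982 0.   ] 24.82564976716357 [-0.51  0.33  1.48  0.    1.33 -0.3 ]
```

View pics/w3.png

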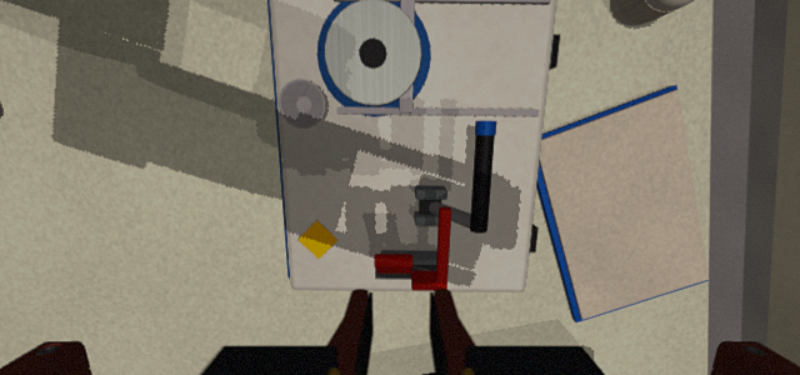

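The wrist view (scaled 1.25×) shows the tab at (376–412, 254–273), the crossbar running (445,210)–(440,285), the bar running (486,122)–(479,232), and the spot at (372,53).

```bash
python3 - <<'E'
from h import *
d=np.load("w3.npy",allow_pickle=True).item();t=np.load("top0.npy",allow_pickle=True).item()
c=lambda u,v,z:onz(d,u/1.25-.1,v/1.25-.1,z).round(1)
print("spot",c(372,53,127));a,b=c(486,121,203),c(479,232,203);print("bar",a,b,(a+b)/2,np.linalg.norm(a-b),np.arctan2(-(a-b)[0],(a-b)[1]))
print("tab",c(376,255,191),c(376,273,191),c(412,264,191));print("xbar",c(445,209,186),c(441,285,186))
h=cv2.cvtColor(d["image"],cv2.COLOR_RGB2HSV);V=h[:,:,2];R_=cv2.inRange(h,(0,150,20),(8,255,255))|cv2.inRange(h,(170,150,20),(180,255,255))
for r in range(200,222,1): print(r,[int(V[r,k]) if R_[r,k] else 0 for k in range(298,334,3)])
f=np.array([np.cos(.207),-np.sin(.207)]);l=np.array([np.sin(.207),np.cos(.207)])
spot=np.array([566,-154.5])
for n,p in(("bar",(a+b)/2),("tab",c(394,264,191)),("xb",c(445,209,186)),("dish",c(303,104,122))): q=p[:2]-spot;print(n,(q@f).round(1),(q@l).round(1))
E
```

```text
spot [ 563.5 -154.4  127. ]
bar [ 637.8 -229.7  203. ] [ 620.2 -312.2  203. ] [ 629.   -270.95  203.  ] 84.35644610816648 -0.2101825866621685
tab [ 533.9 -317.7  191. ] [ 530.3 -333.4  191. ] [ 562.1 -331.8  191. ]
xbar [ 598.1 -291.9  186. ] [ 582.9 -357.7  186. ]
200 [0, 0, 0, 0, 0, 0, 0, 0, 0, 0, 0, 0]
201 [0, 0, 0, 0, 0, 0, 0, 0, 0, 0, 0, 0]
202 [0, 0, 0, 0, 0, 0, 0, 0, 0, 0, 0, 0]
203 [0, 66, 56, 56, 53, 51, 53, 54, 48, 51, 0, 0]
204 [0, 69, 68, 70, 71, 71, 71, 63, 71, 70, 66, 0]
205 [0, 77, 80, 80, 77, 78, 75, 75, 75, 79, 74, 0]
206 [0, 86, 87, 88, 83, 83, 83, 81, 82, 79, 82, 0]
207 [0, 93, 90, 92, 91, 89, 89, 89, 88, 83, 88, 0]
208 [0, 95, 97, 92, 90, 96, 94, 92, 88, 90, 91, 0]
209 [0, 90, 95, 95, 96, 97, 93, 93, 91, 93, 93, 0]
210 [0, 92, 94, 94, 96, 94, 95, 94, 99, 94, 97, 0]
211 [0, 88, 94, 91, 94, 91, 94, 96, 94, 96, 98, 0]
212 [0, 83, 85, 88, 89, 90, 90, 89, 92, 92, 97, 0]
213 [0, 77, 80, 80, 82, 82, 78, 83, 83, 86, 88, 0]
214 [0, 63, 68, 68, 69, 69, 72, 73, 71, 71, 75, 0]
215 [0, 63, 72, 74, 71, 69, 70, 71, 75, 78, 65, 0]
216 [0, 0, 71, 71, 72, 73, 72, 69, 74, 89, 74, 0]
217 [0, 0, 68, 68, 72, 71, 71, 73, 71, 71, 78, 60]
218 [0, 0, 64, 67, 66, 66, 66, 67, 66, 62, 55, 61]
219 [0, 0, 0, 0, 0, 0, 0, 0, 0, 0, 0, 59]
220 [0, 0, 0, 0, 0, 0, 0, 0, 0, 0, 0, 59]
221 [0, 0, 0, 0, 0, 0, 0, 0, 0, 0, 0, 60]
bar 85.6 -101.0
tab 17.3 -174.3
xb 59.7 -127.9
dish -67.1 -42.3
```

>>> {"api": "servo_tool", "payload": {"increments": [[-0.5,0.4,-3,0,0,0,-1],[-0.5,0.4,-6,0,0,0,-1],[-0.5,0.4,-9,0,0,0,-1],[-0.5,0.4,-12,0,0,0,-1],[-0.5,0.4,-14,0,0,0,-1],[-0.5,0.4,-15.5,0,0,0,-1],[-0.5,0.4,-17,0,0,0,-1],[-0.5,0.4,-17,0,0,0,-1],[-0.5,0.4,-17,0,0,0,-1]]}}

```text
t: 15.87
ee_pos: [553.8, -295.9, 177.0]
orientation: [-2.438, -1.98, 0.001]
ft_force: [-0.1, -0.7, 0.8]
width: 0.5
grasp_force: 0.0
```

>>> {"api": "servo_tool", "payload": {"increments": [[-0.1,-0.5,0,0,0,0,-1],[-0.2,-1,0,0,0,0,-1],[-0.31,-1.5,0,0,0,0,-1],[-0.42,-2,0,0,0,0,-1],[-0.52,-2.5,0,0,0,0,-1],[-0.63,-3,0,0,0,0,-1],[-0.74,-3.5,0,0,0,0,-1],[-0.84,-4,0,0,0,0,-1],[-0.94,-4.5,0,0,0,0,-1],[-1.05,-5,0,0,0,0,-1],[-1.05,-5,0,0,0,0,-1]]}}

```text
t: 16.78
ee_pos: [543.1, -347.5, 177.0]
orientation: [-2.44, -1.979, 0.001]
ft_force: [-0.5, 0.2, 0.1]
width: 0.5
grasp_force: 0.0
```

>>> {"api": "servo_tool", "payload": {"increments": [[-0.06,-0.3,0,0,0,0,-1],[-0.12,-0.6,0,0,0,0,-1],[-0.18,-0.9,0,0,0,0,-1],[-0.24,-1.2,0,0,0,0,-1],[-0.24,-1.2,0,0,0,0,-1]]}}

```text
t: 17.2
ee_pos: [541.9, -353.9, 176.8]
orientation: [-2.435, -1.974, -0.009]
ft_force: [5.3, 20.6, 3.3]
width: 0.2
grasp_force: 9.6
```

```bash
python3 - <<'E'
from h import *
s=cam("scene");t=cam("top")
out=np.zeros((400,800,3),np.uint8);out[:,:400]=cv2.resize(s["image"][110:210,170:270],(400,400));out[:,400:]=cv2.resize(t["image"][120:230,400:510],(400,400))
cv2.imwrite("pics/catch.png",out[:,:,::-1]);print(ctrl.get_obs()["ft_force"])
E
```

```text
[ 5.175448   19.87269834  3.18399948]
```

View pics/catch.png

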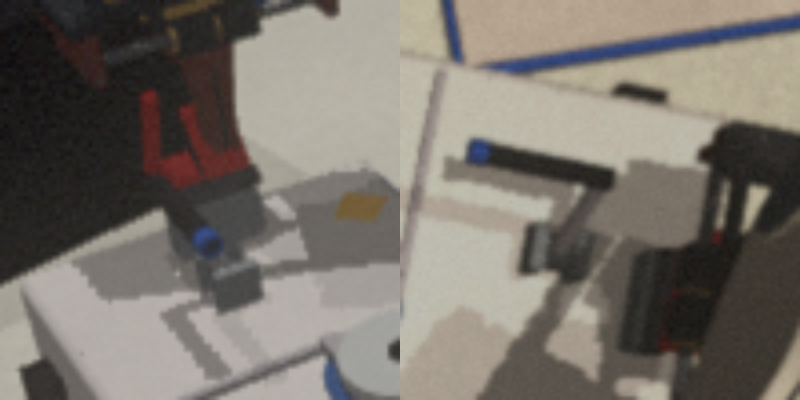

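The crossbar now stands upright at (150,130) in the scene crop. With 20 N at the tool, the catch is at its stop, and the lever is still at rest. I back off, rise, and go over the bar.

>>> {"api": "servo_tool", "payload": {"increments": [[0.3,1.4,0,0,0,0,-1],[0.6,2.8,0,0,0,0,-1],[0.9,4.5,1,0,0,0,-1],[1,4.5,4,0,0,0,-1],[1,4.5,7,0,0,0,-1],[1,4.5,10,0,0,0,0],[1,4.5,12,0,0,0,1],[4,6.5,12,0,0,0,1],[7,8,12,0,0,0,1],[8.9,8.8,12,0,0,0,1],[8.9,8.8,12,0,0,0,1],[8.9,8.8,12,0,0,0,1],[8.9,8.8,12,0,0,0,1],[8.9,8.8,12,0,0,0,1],[8.9,8.8,12,0,0,0,1]]}}

```text
t: 18.55
ee_pos: [629.2, -271.1, 297.3]
orientation: [-2.441, -1.978, 0.001]
ft_force: [-0.1, 0.2, -0.4]
width: 63.4
grasp_force: 0.0
```

```bash
python3 - <<'E'
from h import *
o=ctrl.get_obs();print(o["ee_pos"].round(1),R.from_rotvec(o["orientation"]).as_matrix().round(3)[:,0],o["width"])
d=cam("wrist");h=cv2.cvtColor(d["image"],cv2.COLOR_RGB2HSV)
cv2.imwrite("pics/w4.png",d["image"][:,:,::-1])
for n,z in(("top",203),):
    t=cam(n);ht=cv2.cvtColor(t["image"],cv2.COLOR_RGB2HSV)
b=cv2.inRange(h,(105,120,30),(125,255,255))
for c in sorted(cv2.findContours(b,0,2)[0],key=cv2.contourArea)[-4:]:
    (u,v),_,_=cv2.minAreaRect(c);print("blue",cv2.contourArea(c),u,v,onz(d,u,v,203).round(1))
r=cv2.inRange(h,(0,150,20),(8,255,255))
for c in sorted(cv2.findContours(r,0,2)[0],key=cv2.contourArea)[-3:]:
    print("red",cv2.contourArea(c),cv2.boundingRect(c))
E
```

```text
[ 629.2 -271.1  297.3] [ 0.207  0.978 -0.   ] 63.42088733860182
blue 225.5 320.0 156.0 [ 636.4 -234.9  203. ]
blue 288.5 202.8658447265625 79.29268646240234 [ 561.5 -159.3  203. ]
blue 521.0 277.4454040527344 79.2474365234375 [ 616.9 -171.   203. ]
blue 1035.5 428.969970703125 171.81048583984375 [ 721.4 -266.3  203. ]
red 804.0 (205, 232, 54, 77)
red 1154.0 (250, 273, 51, 36)
red 1476.5 (0, 274, 74, 123)
```

View pics/w4.png

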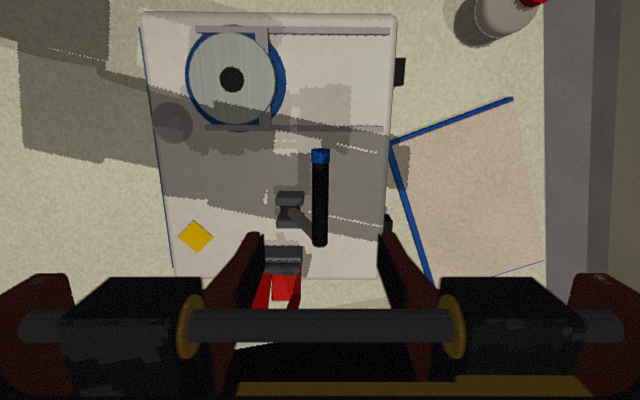

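The bar is centred between the fingers at column 320 and the catch is folded over. I descend and grip.

>>> {"api": "servo_tool", "payload": {"increments": [[0,0,-1,0,0,0,1],[0,0,-3,0,0,0,1],[0,0,-5,0,0,0,1],[0,0,-7,0,0,0,1],[0,0,-9,0,0,0,1],[0,0,-10.5,0,0,0,1],[0,0,-11.3,0,0,0,1],[0,0,-11.3,0,0,0,1],[0,0,-11.3,0,0,0,0],[0,0,-11.3,0,0,0,-0.5],[0,0,-11.3,0,0,0,-1],[0,0,-11.3,0,0,0,-1],[0,0,-11.3,0,0,0,-1],[0,0,-11.3,0,0,0,-1],[0,0,-11.3,0,0,0,-1],[0,0,-11.3,0,0,0,-1],[0,0,-11.3,0,0,0,-1],[0,0,-11.3,0,0,0,-1],[0,0,-11.3,0,0,0,-1],[0,0,-11.3,0,0,0,-1]]}}

```text
t: 20.32
ee_pos: [628.6, -270.2, 184.0]
orientation: [-2.437, -1.978, 0.003]
ft_force: [-3.7, -0.3, 1.7]
width: 13.6
grasp_force: 30.0
```

>>> {"api": "servo_tool", "payload": {"increments": [[-0.5,0.1,0.2,0,0,0,-1],[-1,0.21,0.36,0,0,0,-1],[-1.59,0.33,0.5,0,0,0,-1],[-2.2,0.46,0.6,0,0,0,-1],[-2.8,0.59,0.66,0,0,0,-1],[-3.24,0.68,0.67,0,0,0,-1],[-3.8,0.8,0.65,0,0,0,-1],[-4.4,0.92,0.58,0,0,0,-1],[-4.9,1.03,0.5,0,0,0,-1],[-5.4,1.14,0.37,0,0,0,-1],[-5.8,1.22,0.25,0,0,0,-1],[-6.1,1.28,0.16,0,0,0,-1],[-6.1,1.28,0.16,0,0,0,-1]]}}

```text
t: 21.4
ee_pos: [572.8, -258.2, 189.0]
orientation: [2.433, 1.974, 0.01]
ft_force: [7.7, 3.3, 7.1]
width: 13.0
grasp_force: 30.0
```

>>> {"api": "servo_tool", "payload": {"increments": [[-0.2,0.04,-0.05,0,0,0,-1],[-0.35,0.07,-0.12,0,0,0,-1],[-0.5,0.1,-0.16,0,0,0,-1],[-0.5,0.1,-0.16,0,0,0,-1],[-0.5,0.1,-0.16,0,0,0,-1],[-0.5,0.1,-0.16,0,0,0,-1],[-0.5,0.1,-0.16,0,0,0,-1]]}}

```text
t: 21.98
ee_pos: [568.6, -257.3, 187.6]
orientation: [2.433, 1.973, 0.011]
ft_force: [10.1, 2.4, 7.3]
width: 13.2
grasp_force: 30.0
```

```bash
python3 - <<'E'
from h import *
o=ctrl.get_obs();print(o["ee_pos"].round(1),o["ft_force"].round(1),o["width"],o["grasp_force"])
s=cam("scene");t=cam("top")
out=np.zeros((400,800,3),np.uint8);out[:,:400]=cv2.resize(s["image"][110:240,190:320],(400,400));out[:,400:]=cv2.resize(t["image"][120:270,340:490],(400,400))
cv2.imwrite("pics/lev.png",out[:,:,::-1])
E
```

```text
[ 568.6 -257.3  187.6] [10.1  2.4  7.3] 13.196400001751735 29.98643606901169
```

View pics/lev.png

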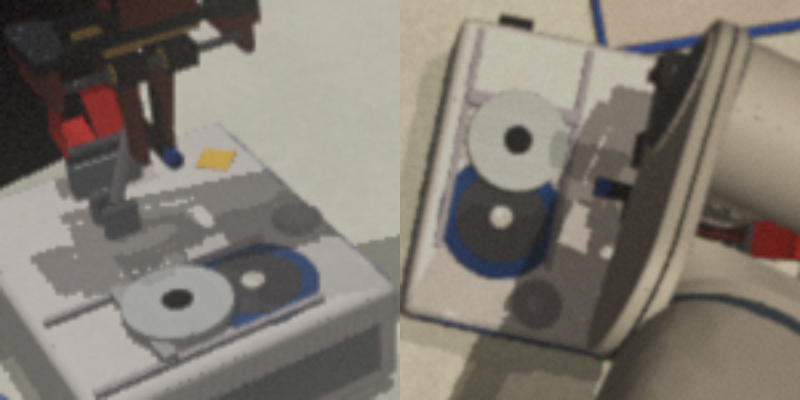

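The lid has slid back and the opening shows (the spot moved up to (517,140)). The TCP has moved 61 mm, so the lever is at about 0.74 rad. I pull a little further for margin.

>>> {"api": "servo_tool", "payload": {"increments": [[-0.2,0.04,-0.05,0,0,0,-1],[-0.4,0.08,-0.1,0,0,0,-1],[-0.6,0.12,-0.15,0,0,0,-1],[-0.6,0.12,-0.15,0,0,0,-1],[-0.6,0.12,-0.15,0,0,0,-1],[-0.6,0.12,-0.15,0,0,0,-1],[-0.6,0.12,-0.15,0,0,0,-1],[-0.6,0.12,-0.15,0,0,0,-1]]}}

```text
t: 22.75
ee_pos: [563.9, -256.4, 186.3]
orientation: [2.431, 1.972, 0.013]
ft_force: [14.2, 2.1, 6.0]
width: 13.4
grasp_force: 30.0
```

```bash
python3 - <<'E'
from h import *
o=ctrl.get_obs();print(o["ee_pos"].round(1),o["ft_force"].round(1),o["width"],o["grasp_force"])
t=cam("top");g=cv2.cvtColor(t["image"],7)[150:190,365:402]
m=cv2.inRange(g,0,60);k,l,st,c=cv2.connectedComponentsWithStats(m)
for i in range(1,k):
    if 15<st[i,4]<300:
        p=onz(t,c[i][0]+365,c[i][1]+150,127);print(st[i],c[i],p.round(1),np.linalg.norm(p[:2]-[566.4,-154.6]))
b=cv2.inRange(cv2.cvtColor(t["image"],cv2.COLOR_RGB2HSV),(18,120,60),(34,255,255))[190:240,180:240];print("therm px",np.argwhere(b).mean(0)+[190,180])
E
```

```text
[ 563.9 -256.4  186.3] [14.2  2.1  6. ] 13.414234413867042 29.982042610645294
[15 16  9  9 64] [19.171875 19.828125] [ 634.1 -170.   127. ] 69.42432864929773
[ 0 32 14  8 21] [ 5.9047619  35.80952381] [ 598.4 -139.8  127. ] 35.26527335154477
therm px [216.65957447 205.57446809]
```

```bash
python3 -c "
from workcell import ctrl
print(ctrl.close_job())"
```

```text
the job is handed in; nothing more can be done
None
```

I handed the job in at about 23 s: the thermometer was held over the spot and is back in its cup, the catch is flipped to its stop, and the lever is held at about 0.79 of 0.8 rad (lid moved 69 of 70 mm); no verdict came back.

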